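Pack tested camera heads and clip the tote

TASK

Empty the test machine's catch tray: stand every finished camera head upright on the floor of the black tote, its side plug turned to point squarely towards the tote's end with the raised steel tab. When all of them are in, take the sprung clip off its stand and clip it well down onto the tote's tab, upright, to mark the batch as complete. Leave the other things on the bench where they are.

Things in the scene. Friction and masses are not known exactly. Their poses are not given: they have to be found in the camera images.
- tray: fixed aluminium catch tray of the white test machine, 215 (x) x 315 (y) mm, 5 mm floor and walls, rim 28 mm high, origin under its centre at table height; a 45 mm high chute joins its +y end to the machine, 160 mm high, 250 mm wide, from 210 to 410 mm along +y
- tote: fixed open black tote, 210 (x) x 300 (y) mm outside, walls and floor 5 mm, rim 45 mm high, origin under its centre at table height. Its +y end wall carries an upright steel tab: 5 mm thick (along y), 100 mm wide (along x), top edge 95 mm above the table
- tote_tab (a point): middle of the tab's top edge, 147.5 mm along +y of the tote's centre, 95 mm above the table; axes as the tote's
- stand: fixed stand for the clip: foot 80 x 70 mm, 10 mm high, with an upright steel plate 5 mm thick (along y), 60 mm wide (along x), top edge 95 mm above the table; origin under its centre; the clip starts clipped on this plate
- clip: sprung steel clip like a big clothes peg standing jaws down, 80 g, 36 mm wide along x. Origin on its hinge pin (10 mm thick, along x). Two flat tails rise to about 50 mm above the pin, the jaws reach 40 mm below it. On the stand the plate edge lies about 6 mm below the pin. The frame belongs to the half on the -y side: upright when clipped on a plate, tipped 0.25 rad about x when fully squeezed
- clip_jaw (a joint): angle of the other clip half: 0 with a 5 mm plate flat between the jaws, 0.5 squeezed fully open (hard stop), -0.06 shut on nothing. A spring closes it: squeeze the tails along y with about 10 N. At 0 the tails flare to 60 mm over their outsides at the top; at the stop they are parallel and upright, 34 mm over their outsides, and the jaw tips are over 20 mm apart
- clip_mouth (a point): point between the jaws, 25 mm below the pin in the clip's frame; the flat jaw pads reach from 16 to 40 mm below the pin. Gripper pads that draw back as they open can lift the clip some 10 mm as they let go; it still holds well
- cam0: finished camera head standing upright: aluminium housing 50 mm across and 40 mm high, on it a narrower round black lens cap 36 mm across from 40 to 74 mm height (grip it there); a steel plug 14 mm thick sticks out along its +x, 20 mm above the foot, to 45 mm from the axis. About 160 g. Origin on the axis at the foot, z up. May be absent (None)
- cam1: finished camera head standing upright: aluminium housing 50 mm across and 40 mm high, on it a narrower round black lens cap 36 mm across from 40 to 74 mm height (grip it there); a steel plug 14 mm thick sticks out along its +x, 20 mm above the foot, to 45 mm from the axis. About 160 g. Origin on the axis at the foot, z up. May be absent (None)
- cam2: finished camera head standing upright: aluminium housing 50 mm across and 40 mm high, on it a narrower round black lens cap 36 mm across from 40 to 74 mm height (grip it there); a steel plug 14 mm thick sticks out along its +x, 20 mm above the foot, to 45 mm from the axis. About 160 g. Origin on the axis at the foot, z up. May be absent (None)
- cam3: finished camera head standing upright: aluminium housing 50 mm across and 40 mm high, on it a narrower round black lens cap 36 mm across from 40 to 74 mm height (grip it there); a steel plug 14 mm thick sticks out along its +x, 20 mm above the foot, to 45 mm from the axis. About 160 g. Origin on the axis at the foot, z up. May be absent (None)
- cam4: finished camera head standing upright: aluminium housing 50 mm across and 40 mm high, on it a narrower round black lens cap 36 mm across from 40 to 74 mm height (grip it there); a steel plug 14 mm thick sticks out along its +x, 20 mm above the foot, to 45 mm from the axis. About 160 g. Origin on the axis at the foot, z up. May be absent (None)
- tin_a: shallow round solder tin, dark steel, 60 mm across, 16 mm high; a bystander near the clip stand
- tin_b: second solder tin like tin_a; a bystander near the clip stand
- cleaner: round black tip cleaner with brass wool on top, 68 mm across, 60 mm high; a bystander
- syringe: lying flux syringe, 160 mm long, 22 mm thick; a bystander
- driver: lying screwdriver, 170 mm long, handle towards its -x; a bystander
- cleanser: upright bottle, 52 mm across, 130 mm high; a bystander
- board: small green board, 60 x 90 x 8 mm, lying flat; a bystander

How it is judged (in metres and radians):
On the way, in this order (a step that is already met when the one before it is completed fails the run):
1. every camera head stands in the tote with its plug towards the tab end (x of cam0 in the frame of tote between -0.09 and 0.09 m and y of cam0 in the frame of tote between -0.135 and 0.135 m and z of each of cam0, cam1, cam2, cam3, cam4 in the frame of tote below 0.012 m and angle between each of cam0, cam1, cam2, cam3, cam4's own z axis and vertical below 0.1 rad and angle between the x axis of each of cam0, cam1, cam2, cam3, cam4 and the y axis of tote, either way round below 0.3 rad and x of tote_tab in the frame of cam0 above 0 m and linear speed of each of cam0, cam1, cam2, cam3, cam4 below 0.02 m/s and x of cam1 in the frame of tote between -0.09 and 0.09 m and y of cam1 in the frame of tote between -0.135 and 0.135 m and x of tote_tab in the frame of cam1 above 0 m and x of cam2 in the frame of tote between -0.09 and 0.09 m and y of cam2 in the frame of tote between -0.135 and 0.135 m and x of tote_tab in the frame of cam2 above 0 m and x of cam3 in the frame of tote between -0.09 and 0.09 m and y of cam3 in the frame of tote between -0.135 and 0.135 m and x of tote_tab in the frame of cam3 above 0 m and x of cam4 in the frame of tote between -0.09 and 0.09 m and y of cam4 in the frame of tote between -0.135 and 0.135 m and x of tote_tab in the frame of cam4 above 0 m), for 0.2 s.
2. the clip holds the tote's tab between its jaws (x of clip_mouth in the frame of tote between -0.048 and 0.048 m and y of clip_mouth in the frame of tote between 0.1415 and 0.1535 m and z of clip_mouth in the frame of tote between 0.055 and 0.092 m and value of joint clip_jaw between -0.05 and 0.12 rad and contact force between clip_jaw and tote above 1 N and angle between clip's own z axis and vertical below 0.2 rad), for 0.2 s.
At the end, for the whole second after the job is handed in: every camera head upright (0.1 rad) on the tote floor, plug within 0.30 rad of the direction to the tab end, at rest; the clip upright (0.2 rad) and released on the tab, tab between its jaws, clip_mouth at least 3 mm below the tab's top edge and within 6 mm of its mid-plane (all of step 1 and all of step 2 and linear speed of clip below 0.02 m/s); the robot touches nothing.
It fails at once if a bystander is shoved more than 40 mm (distance of any of tin_a, tin_b, cleaner, syringe, driver, cleanser, board from where it was at the start of the episode above 0.04 m).
Of cam0, cam1, cam2, cam3, cam4 only 3 to 5 are there at a start; the rules pass over those that are not, and their reading is None.
At some moment in a run one of cam0, cam1, cam2, cam3, cam4 may be knocked a few centimetres aside while the robot is not near it.
It also fails if it takes over 210 s, if anything falls off the work surface, if the arm or the gripper's body presses on something with over 40 N, if the wrist force passes 120 N, or if a joint passes its speed limit or range.

ROBOT

A 6-joint arm with a two-finger parallel gripper is mounted at the origin on the work surface. World frame = base frame: x ahead of the robot, y to its left, z up, the work surface at z = 0. Lengths are in m, angles in degrees, forces in N, time in s.
With the tool pointing down it reaches from about 0.35 to 0.875 m from the base axis. Payload 4.2 kg.
Tool frame: the origin (TCP) lies midway between the tips of the shut fingers; the grasp point (between the pads) lies 19 mm behind it; z points along the fingers, y is the line along which they close (so a half turn about z gives the same grasp; the last joint's range is limited). The gripper opens to 87 mm and grips with 3 to 60 N. Pads are 19 mm wide; open, the fingers measure 117 mm over their backs; the gripper's body (75 mm by 190 mm) begins 51 mm behind the grasp point.
Start: joints at [85.978, 22.042, 0.453, 0, -68.411, -14.817], TCP at [0.202, 0.592, 0.223] pointing down, gripper open.
Joint ranges: [-179.83, 179.83], [-69.29, 118.12], [-61.27, 80.66], [-181.25, 117.63], [-171.15, -9.14], [-177.46, 177.46]. Speed limits (degrees/s): [159.86, 159.86, 180, 180, 180, 180].

INTERFACE

Orientations are given as [roll, pitch, yaw] about the fixed x, y, z axes, in that order (R = Rz(yaw) Ry(pitch) Rx(roll)).
In Python, from workcell import env gives the robot as it stands. The module is installed in compiled form; this text tells all that it offers. Calls block until the motion is done:
- env.goto(position, orientation): joint-space move of the TCP to a pose.
- env.move_straight(position, rotation=None, rate=0.15, force_limit=None): straight line of the TCP; rotation=None keeps the orientation; rate is the mean speed in m/s. With force_limit (N) it stops when the force on the tool has changed by that much, and returns True; else False.
- env.set_joints(angles): joint-space move.
- env.gripper_to(opening, grasp_force=None): opening from 0.0 (shut) to 1.0 (fully open); grasp_force is the grip in N (None keeps the last); returns when the fingers have stopped.
- env.dwell(seconds).
- env.inverse_kinematics(position, orientation): joint angles nearest the present ones, or None.
- env.read_state(): the state.
- env.grab_frame(name): name is "side" or "top" or "wrist"; returns a dict with "image" (400x640x3 uint8, blue, green, red), "fx", "fy", "cx", "cy" (pixels), "position" and "orientation" of the camera in the world. Camera axes: x right, y up, looking along -z (the intrinsics and any distortion apply to the point x, -y, -z); pixel columns grow to the right and rows downward; lengths in m; the calibration is good to about 2 mm. A picture is of the moment at which its call begins. There is no depth.
A pose or a line that the arm cannot do raises env.Unreachable and nothing moves.
- env.close_job(): hands the job in; it is judged then, once.
Trained networks look in a picture, given as the dict that the camera call returned (one of the last four; its "shot" number tells which), for a name from the list of things; names that differ only in an ending like _2 or _b are one class to them, and where a whole thing is asked for, a point or a joint stands for the part that bears it (a point fixed in the world has none). Each returns a list of dicts, best first, with "score" (0 to 1); they miss things now and then, are a little off and sometimes report something else, mostly with a low value. They report only what shows in the picture. A call takes as long as a camera call.
- env.search_frame(picture, thing): "xyz" ([x, y, z] in m, in world coordinates, good to about 4 mm: the middle of the surface that is visible of it).
- env.trace(picture, thing): "mask" (400x640 bool, what is visible of it).
The state is a dict: "clock": time; "joint_positions": joint angles; "qvel": joint speeds; "joint_torque": joint torques, N m; "position": TCP position; "tool_rot": TCP orientation; "force": force on the tool from outside, world axes, zero at the start; "wrist_torque": the same for the moment, N m; "opening": opening from 0.0 (shut) to 1.0 (fully open); "finger_force": force on a finger pad.
Only numpy, scipy, OpenCV 4.12 (cv2) and the standard library are available. Lean on these libraries where they do the work, as an engineer would, in place of code of your own. Each camera call takes 0.05 s, during which the arm holds its last target. There are 200 camera calls.

## Working session

There is one attempt and no reset: what is moved stays moved. The work goes in short steps, each a Python script; the robot and the scene stay as the last script left them, time stands still between calls to the robot, and variables do not carry over. Pictures are saved under pics/ and viewed, at most 14 in all, crops included, and the job is handed in when it is done.

```bash
mkdir -p pics; ls
python3 - <<'E'
from workcell import env
import cv2,numpy as np
for n in ("top","side"):
    f=env.grab_frame(n); cv2.imwrite(f"pics/{n}0.png",f["image"])
    print(n,{k:v for k,v in f.items() if k!="image"})
    for t in ["tray","tote","stand","clip","cam0","tin_a","cleaner","syringe","driver","cleanser","board"]:
        print(t,[(np.round(d["xyz"],3).tolist(),round(d["score"],2)) for d in env.search_frame(f,t)][:7])
print(env.read_state())
E
```

```text
pics
top {'fx': 490.23342572035483, 'fy': 490.23342572035483, 'cx': 313.0400697603584, 'cy': 203.0273142389906, 'position': array([0.2535944 , 0.03970207, 1.48915617]), 'orientation': array([ 1.20471845e+01, -4.91393203e-02, -9.15041159e+01]), 'shot': 1}
tray [([0.491, 0.472, 0.043], 0.88)]
tote [([0.544, -0.286, 0.002], 0.98)]
stand [([0.56, -0.0, 0.01], 0.61)]
clip [([0.573, 0.02, 0.112], 0.72), ([0.574, 0.004, 0.107], 0.59)]
cam0 [([0.484, 0.362, 0.044], 0.77), ([0.428, 0.168, 0.041], 0.69), ([0.43, 0.26, 0.045], 0.58), ([0.57, 0.015, 0.108], 0.54)]
tin_a [([0.655, -0.027, 0.016], 0.81), ([0.495, 0.027, 0.014], 0.52)]
cleaner [([0.36, -0.013, 0.049], 0.68)]
syringe [([0.715, 0.266, 0.015], 0.53)]
driver [([0.292, -0.288, 0.021], 0.57)]
cleanser [([0.754, 0.133, 0.083], 0.67)]
board [([0.791, -0.027, 0.007], 0.91)]
side {'fx': 361.48004934080734, 'fy': 361.48004934080734, 'cx': 312.0076951373299, 'cy': 198.98617758808723, 'position': array([0.50670518, 0.75469036, 0.75973107]), 'orientation': array([ 4.69355902e+01,  1.13168560e-01, -1.78731285e+02]), 'shot': 2}
tray [([0.503, 0.40
[... 605 characters left out ...]
2], 0.69)]
{'clock': 1.2, 'joint_positions': array([ 8.59786016e+01,  2.20401348e+01,  4.52276382e-01, -1.27708161e-03,
       -6.84111559e+01, -1.48151038e+01]), 'qvel': array([ 0.05168134,  0.09616565, -0.04123063, -0.12675713, -0.01537737,
       -0.04275329]), 'joint_torque': array([ 4.48016476e-05, -3.90478170e+01,  1.87615210e+01,  4.22435269e+00,
        1.53951254e-02, -2.67667258e-05]), 'position': array([0.20177209, 0.59150493, 0.22256066]), 'tool_rot': array([-1.79999351e+02,  1.40007654e-03, -1.88369721e+01]), 'force': array([-0.17122702,  0.68977904,  0.01895486]), 'wrist_torque': array([-0.03038568, -0.02953754,  0.04176296]), 'finger_force': 0.0, 'opening': 0.9978429905306917}
```

View pics/top0.png

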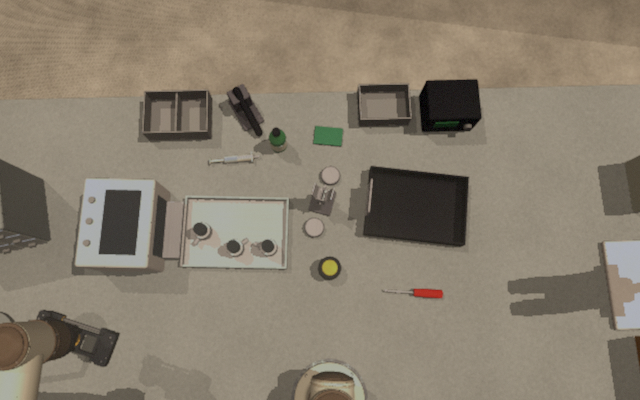

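View pics/side0.png

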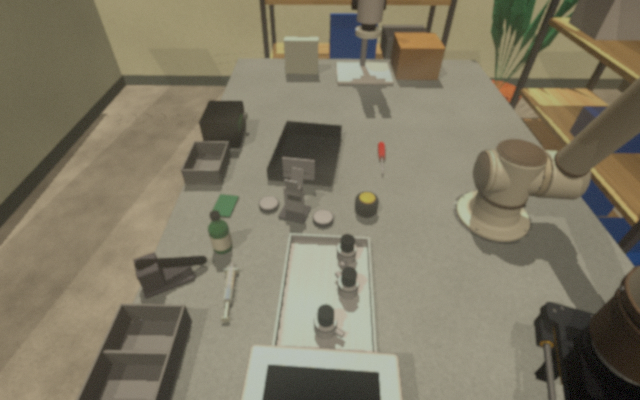

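The pictures show three heads in the tray: top view (201,231), (235,246) and (268,247). The tote is at (415,207) with its tab at the left end, and the clip stand is at (322,200) between the two tins. Next I'll take wrist views.

```bash
cat > h.py <<'E'
from workcell import env
import cv2,numpy as np
from scipy.spatial.transform import Rotation as R
def cam(f): return np.asarray(f["position"]),R.from_euler("xyz",f["orientation"],degrees=True).as_matrix()
def proj(f,P):
    p,M=cam(f); c=(np.atleast_2d(P)-p)@M
    return np.c_[f["cx"]+f["fx"]*c[:,0]/-c[:,2], f["cy"]+f["fy"]*c[:,1]/c[:,2]]
def ray(f,u,v):
    p,M=cam(f); d=M@np.array([(u-f["cx"])/f["fx"],-(v-f["cy"])/f["fy"],-1]); return p,d/np.linalg.norm(d)
def on_plane(f,u,v,z):
    p,d=ray(f,u,v); return p+d*(z-p[2])/d[2]
def tri(obs):  # obs: list of (f,u,v)
    A=np.zeros((3,3));b=np.zeros(3);rs=[ray(*o) for o in obs]
    for p,d in rs: Q=np.eye(3)-np.outer(d,d);A+=Q;b+=Q@p
    x=np.linalg.solve(A,b); return x,[np.linalg.norm(np.cross(x-p,d)) for p,d in rs]
def down(x,y,z,yaw): env.goto([x,y,z],[180,0,yaw])
E
cat > look.py <<'E'
import sys,pickle
from h import *
# name x y z yaw
spots={"tray1":(.44,.22,.40,0),"tray2":(.44,.36,.40,0),"clip1":(.52,.05,.40,0),"clip2":(.62,.0,.40,0),"tote1":(.5,-.22,.42,0),"tote2":(.5,-.33,.42,0)}
out={}
env.goto([.4,.35,.40],[180,0,0])
for n,(x,y,z,w) in spots.items():
    try: down(x,y,z,w)
    except env.Unreachable: print("unreach",n); continue
    f=env.grab_frame("wrist"); cv2.imwrite(f"pics/{n}.png",f["image"]); out[n]=f
    print(n,np.round(f["position"],3),np.round(f["orientation"],1),f["fx"])
    for t in {"t":["cam0"],"c":["clip","stand"]}[n[0]]+(["tote"] if "tote" in n else []):
        print(t,[(np.round(d["xyz"],3).tolist(),round(d["score"],2)) for d in env.search_frame(f,t)][:5])
pickle.dump(out,open("look.pkl","wb")); print(env.read_state()["clock"])
ims=[out[n]["image"] for n in out]
cv2.imwrite("pics/m_tray.png",np.vstack([cv2.resize(out[n]["image"],(480,300)) for n in ("tray1","tray2") if n in out]))
cv2.imwrite("pics/m_ct.png",np.vstack([np.hstack([cv2.resize(out[n]["image"],(400,250)) for n in p]) for p in (("clip1","clip2"),("tote1","tote2"))]))
E
python3 look.py
```

```text
tray1 [0.511 0.221 0.562] [-15.4  -0.  -89.9] 321.6242093316571
cam0 [([0.442, 0.174, 0.066], 0.84), ([0.486, 0.362, 0.06], 0.73), ([0.444, 0.266, 0.06], 0.67)]
tray2 [0.511 0.363 0.561] [-15.4  -0.1 -89.8] 321.6242093316571
cam0 [([0.439, 0.277, 0.054], 0.97), ([0.487, 0.366, 0.08], 0.7), ([0.437, 0.178, 0.054], 0.66)]
clip1 [0.591 0.051 0.562] [-15.4   0.  -89.9] 321.6242093316571
clip [([0.573, 0.001, 0.113], 0.82)]
stand [([0.594, 0.013, 0.009], 0.96)]
clip2 [0.692 0.001 0.561] [-15.5  -0.  -89.9] 321.6242093316571
clip [([0.572, 0.005, 0.112], 0.68), ([0.5, 0.03, 0.02], 0.66)]
stand [([0.597, 0.003, 0.009], 0.8)]
tote1 [ 0.572 -0.219  0.582] [-15.4   0.  -89.9] 321.6242093316571
cam0 [([0.439, 0.259, 0.044], 0.95), ([0.489, 0.346, 0.018], 0.83), ([0.438, 0.155, 0.048], 0.61)]
tote [([0.558, -0.28, 0.004], 0.89)]
tote2 [ 0.572 -0.33   0.581] [-15.5   0.  -90. ] 321.6242093316571
cam0 [([0.441, 0.248, 0.023], 0.76), ([0.435, 0.152, 0.047], 0.66), ([0.494, 0.182, 0.006], 0.22)]
tote [([0.553, -0.272, 0.008], 0.74)]
7.8167
```

View pics/m_tray.png

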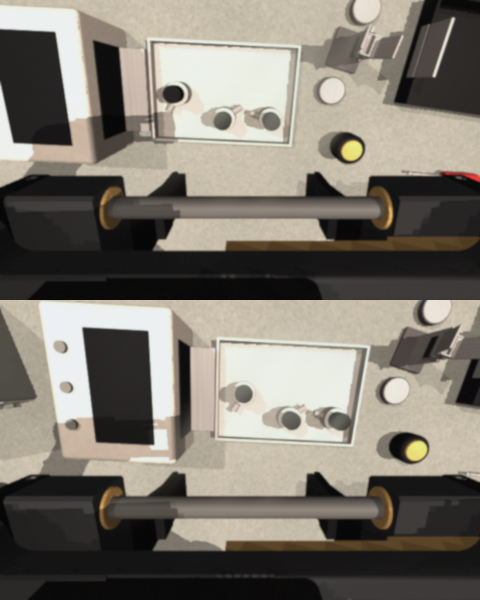

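View pics/m_ct.png

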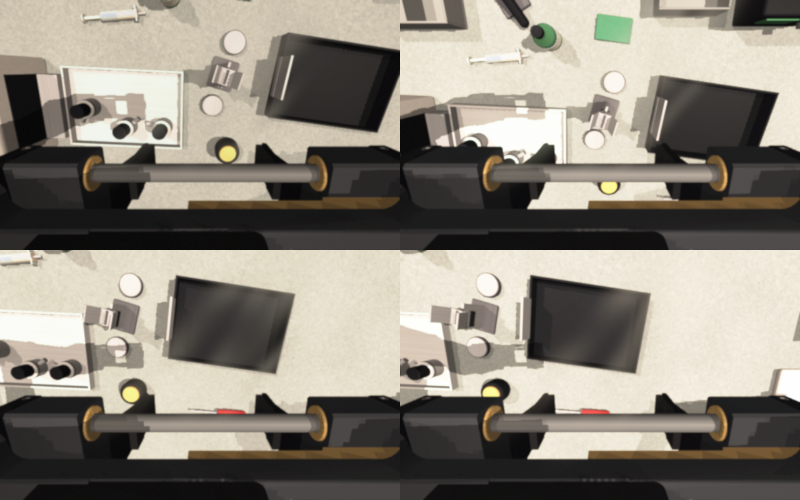

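The wrist views show three heads in the tray, the clip on its stand with its tails along y, and the tote turned about −7°. I'll fit simple solid models to the network masks from pairs of views.

```bash
cat > fit.py <<'E'
from h import *
from scipy.optimize import minimize
def cyl(r,z0,z1,n=40):
    a=np.linspace(0,2*np.pi,n,endpoint=False); c=np.c_[r*np.cos(a),r*np.sin(a)]
    return np.vstack([np.c_[c,np.full(n,z)] for z in (z0,z1)])
def box(x0,x1,y0,y1,z0,z1): return np.array([[x,y,z] for x in (x0,x1) for y in (y0,y1) for z in (z0,z1)])
CAM=[cyl(.025,0,.04),cyl(.018,.04,.074),box(.02,.045,-.007,.007,.013,.027)]
TOTE=[box(-.105,.105,-.15,.15,0,.045),box(-.05,.05,.145,.15,.04,.095)]
def wedge(): return [np.array([[x,y,z] for x in (-.018,.018) for y,z in pts]) for pts in
   ([(-.005,.101),(.005,.101),(-.030,.151),(-.024,.151)],[(-.005,.101),(.005,.101),(.030,.151),(.024,.151)],[(-.008,.101),(.008,.101),(-.006,.061),(.006,.061)])]
STAND=[box(-.04,.04,-.035,.035,0,.01),box(-.03,.03,-.0025,.0025,.01,.095)]
def render(f,parts,x,y,z,w,S=4):
    im=np.zeros((400*1,640),np.uint8); Rz=R.from_euler("z",w).as_matrix()
    for p in parts:
        h=cv2.convexHull(proj(f,p@Rz.T+[x,y,z]).astype(np.float32))
        cv2.fillConvexPoly(im,np.round(h*256).astype(np.int32),255,cv2.LINE_AA,8)
    return im.astype(np.float32)/255
def fit(views,parts,p0,yaws,free_z=False):
    ms=[(f,cv2.GaussianBlur(m.astype(np.float32),(0,0),1)) for f,m in views]
    def cost(q):
        z=q[3]*.01 if free_z else p0[2]; c=0
        for f,m in ms:
            r=cv2.GaussianBlur(render(f,parts,q[0]*.01,q[1]*.01,z,q[2]*.1),(0,0),1); c+=1-np.minimum(r,m).sum()/np.maximum(r,m).sum()
        return c/len(ms)
    best=None
    for w in yaws:
        q0=np.array([p0[0]*100,p0[1]*100,w*10]+([p0[2]*100] if free_z else []))
        S=np.vstack([q0]+[q0+d for d in np.diag([.6,.6,2.]+([.6] if free_z else []))])
        s=minimize(cost,q0,method="Nelder-Mead",options=dict(initial_simplex=S,xatol=.005,fatol=1e-4,maxiter=150))
        if best is None or s.fun<best.fun: best=s
    q=best.x; return np.array([q[0]*.01,q[1]*.01,q[3]*.01 if free_z else p0[2],q[2]*.1]),1-best.fun
def masks(f,t): return [d["mask"] for d in env.trace(f,t) if d["score"]>.4]
def near(ms,f,P):   # mask nearest projected point
    if not ms: return None
    c=[np.array(np.nonzero(m))[::-1].mean(1) for m in ms]; d=[np.linalg.norm(k-proj(f,P)[0]) for k in c]
    i=int(np.argmin(d)); return ms[i] if d[i]<14 else None
E
cat > m1.py <<'E'
from fit import *
import json
def two(spots):
    out=[]
    for s in spots: down(*s); out.append(env.grab_frame("wrist"))
    return out
res={}
fs=two([(.5,-.33,.42,0),(.5,-.22,.42,0)]); v=[(f,near(masks(f,"tote"),f,[.55,-.285,.02])) for f in fs]; v=[k for k in v if k[1] is not None]
for fz in (0,1): print("tote",len(v),*fit(v,TOTE,[.55,-.285,0],[-.12],fz))
res["tote"]=fit(v,TOTE,[.55,-.285,0],[-.12])[0].tolist()
fs=two([(.5,-.05,.40,0),(.5,.05,.40,0)]); v=[]
for f in fs:
    a=near(masks(f,"stand"),f,[.575,.01,.01]); b=near(masks(f,"clip"),f,[.573,.005,.11])
    print("st",a is not None, b is not None)
    if a is not None and b is not None: v.append((f,a|b))
if v:
  for fz in (0,1): print("stand",len(v),*fit(v,STAND+wedge(),[.575,.005,0],[-.15],fz))
  res["stand"]=fit(v,STAND+wedge(),[.575,.005,0],[-.15])[0].tolist()
fs=two([(.44,.22,.40,0),(.44,.30,.40,0)]); mm=[masks(f,"cam0") for f in fs]; print([len(m) for m in mm])
res["cams"]=[]
for P in ([.44,.175,.04],[.44,.27,.04],[.487,.365,.04]):
    v=[(f,near(m,f,P)) for f,m in zip(fs,mm)]; v=[k for k in v if k[1] is not None]
    if not v: print("none",P);continue
    q,s=fit(v,CAM,[P[0],P[1],.005],np.arange(0,6.2,.7)); print("cam",len(v),q,s)
    print("  free z",*fit(v,CAM,[q[0],q[1],.005],[q[3]],1)); res["cams"].append(q.tolist())
json.dump(res,open("res.json","w")); print(env.read_state()["clock"])
E
python3 m1.py
```

```text
tote 2 [ 0.54875027 -0.28035185  0.         -0.13987431] 0.9831137359142303
tote 2 [ 0.54905315 -0.28022328 -0.00380537 -0.14102756] 0.9894734919071198
st False False
st True True
stand 1 [ 0.57564659  0.00682731  0.         -0.3001303 ] 0.8793201446533203
stand 1 [ 0.57632835  0.00268587 -0.02582645 -0.28454114] 0.9308406710624695
[3, 4]
cam 2 [0.43337214 0.16948629 0.005      1.28382658] 0.8910654187202454
  free z [ 0.4301147   0.16605592 -0.01237668  1.26534732] 0.9343189597129822
cam 2 [4.33983306e-01 2.68905113e-01 5.00000000e-03 5.33220500e+00] 0.8939866125583649
  free z [ 0.43250501  0.26952248 -0.00827657  5.30548248] 0.9152160584926605
cam 2 [0.48815934 0.36591815 0.005      2.5353003 ] 0.8944791853427887
  free z [ 0.48758529  0.36909111 -0.0060628   2.58216855] 0.9162180125713348
11.65
```

```bash
cat > m2.py <<'E'
from fit import *
import json
res=json.load(open("res.json")); tiles=[]
def overlay(f,parts,q,P,h=70):
    im=f["image"].copy(); r=(render(f,parts,*q)>.5).astype(np.uint8)
    cv2.drawContours(im,cv2.findContours(r,0,1)[0],-1,(0,0,255),1)
    u,v=proj(f,P)[0].astype(int); u=np.clip(u,h,640-h); v=np.clip(v,h,400-h)
    return cv2.resize(im[v-h:v+h,u-h:u+h],(260,260))
new=[]
for q in res["cams"]:
    P=[q[0],q[1],.045]; v=[]
    for dy in (-.05,.04):
        down(q[0]-.05,q[1]+dy,.25,0); f=env.grab_frame("wrist"); m=near(masks(f,"cam0"),f,P)
        if m is None: m=None; print("miss"); continue
        v.append((f,m))
    if not v: new.append(q);continue
    n,s=fit(v,CAM,[q[0],q[1],.005],[q[3]]); nz,sz=fit(v,CAM,[n[0],n[1],.005],[n[3]],1)
    print(len(v),np.round(n,4),round(s,3),"free z",np.round(nz,4),round(sz,3)); new.append(n.tolist())
    tiles.append(overlay(v[0][0],CAM,n,P))
res["cams"]=new
q=res["stand"]; v=[]; P=[q[0],q[1],.05]
for x,y in ((-.03,-.06),(-.03,.05),(-.08,0)):
    down(q[0]+x,q[1]+y,.32,0); f=env.grab_frame("wrist")
    ms=masks(f,"stand"),masks(f,"clip"); print([[np.array(np.nonzero(m))[::-1].mean(1).astype(int).tolist() for m in k] for k in ms],proj(f,[q[0],q[1],.01]).astype(int))
    a=ms[0][0] if ms[0] else None; b=ms[1][0] if ms[1] else None
    if a is not None and b is not None: v.append((f,a|b))
    tiles.append(overlay(f,STAND+wedge(),q,P,110))
for fz in (0,1):
    if v: print("stand",len(v),*fit(v,STAND+wedge(),[q[0],q[1],0],[-.14],fz))
if v: res["stand"]=fit(v,STAND+wedge(),[q[0],q[1],0],[-.14])[0].tolist(); tiles[-1]=overlay(f,STAND+wedge(),res["stand"],P,110)
json.dump(res,open("res.json","w"))
cv2.imwrite("pics/ov1.png",np.vstack([np.hstack(tiles[:3]),np.hstack(tiles[3:6])])); print(env.read_state()["clock"])
E
python3 m2.py
```

```text
2 [0.4334 0.1689 0.005  1.2828] 0.884 free z [ 0.4334  0.1686 -0.0034  1.2937] 0.912
2 [4.3440e-01 2.6910e-01 5.0000e-03 5.3039e+00] 0.912 free z [ 4.3420e-01  2.6870e-01 -2.6000e-03  5.3104e+00] 0.941
2 [0.4875 0.367  0.005  2.5959] 0.911 free z [ 4.8770e-01  3.6710e-01 -2.4000e-03  2.5954e+00] 0.94
[[[295, 128], [272, 193]], []] [[287 139]]
[[[361, 130]], [[379, 150]]] [[363 139]]
[[[329, 99], [327, 103], [98, 1]], [[327, 102]]] [[327 103]]
stand 2 [ 0.57572842  0.0059073   0.         -0.26712707] 0.8744409680366516
stand 2 [ 0.57554368  0.00366576 -0.01470883 -0.29430911] 0.9153752624988556
18.2333
```

View pics/ov1.png

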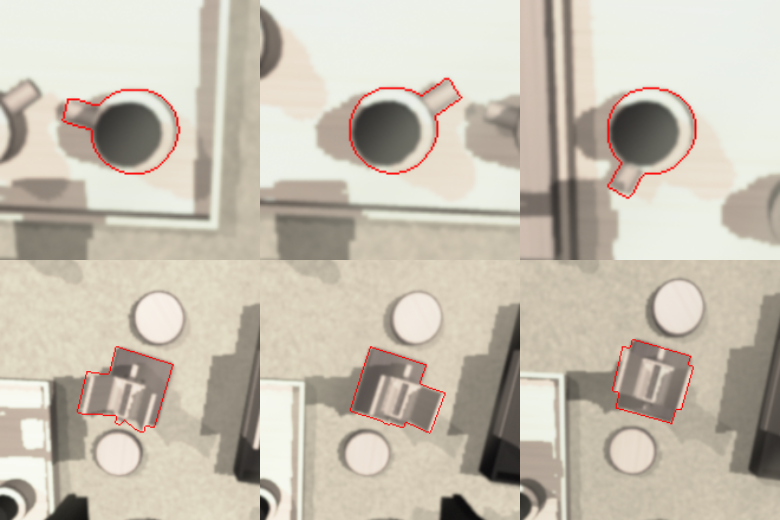

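The overlays fit well: all three heads match, and so does the stand foot. I'll move the heads now, re-measuring each one just before its grasp.

```bash
cat > pick.py <<'E'
from fit import *
import json,sys
ZG=.054
def measure(q):
    P=[q[0],q[1],.045]
    down(q[0]-.05,q[1]-.03,.25,0)
    for _ in range(3):
        f=env.grab_frame("wrist"); m=near(masks(f,"cam0"),f,P)
        if m is not None: return fit([(f,m)],CAM,[q[0],q[1],.005],[q[3]])
    return None,0
def place(q,slot,g,tote):
    n,s=measure(q); print("meas",n,round(s,3))
    if n is None or s<.8 or np.hypot(*(n[:2]-q[:2]))>.01: print("STOP"); return False
    tw=tote[3]; c,s_=np.cos(tw),np.sin(tw)
    tx,ty=tote[0]+c*slot[0]-s_*slot[1],tote[1]+s_*slot[0]+c*slot[1]
    d=np.degrees((tw+np.pi/2-n[3]+np.pi)%(2*np.pi)-np.pi); d+=slot[2]; w=g+d
    env.gripper_to(.65,20)
    down(n[0],n[1],.16,g)
    if env.move_straight([n[0],n[1],ZG],force_limit=15): print("hit",env.read_state()["position"]); return False
    env.gripper_to(0,20); s0=env.read_state(); print("grip",s0["opening"],s0["finger_force"],s0["position"])
    env.move_straight([n[0],n[1],.25])
    print("held",env.read_state()["opening"],"w",w)
    down(tx,ty,.25,w); env.move_straight([tx,ty,ZG+.02])
    h=env.move_straight([tx,ty,ZG-.003],rate=.03,force_limit=5); print("down",h,env.read_state()["position"])
    env.gripper_to(.6); env.move_straight([tx,ty,.25]); print(env.read_state()["clock"]); return True
if __name__=="__main__":
    r=json.load(open("res.json")); i=int(sys.argv[1])
    place(r["cams"][i],[(.045,-.08,0),(-.045,-.08,0),(0,.03,0)][i],[0,-120,30][i],r["tote"])
E
python3 pick.py 0
```

```text
meas [0.43300836 0.16815177 0.005      1.2898373 ] 0.926
grip 0.40985122498460524 19.9913093727082 [0.43323614 0.16818821 0.05437379]
held 0.40841364029880545 w 8.083558361931045
down True [ 0.58180845 -0.36593739  0.05431483]
29.325
```

```bash
python3 pick.py 1 && python3 pick.py 2
cat > m3.py <<'E'
from fit import *
import json,pickle
from m2o import overlay
r=json.load(open("res.json")); t=np.array(r["tote"]); c,s=np.cos(t[3]),np.sin(t[3]); tiles=[]
for slot in ((.045,-.08),(-.045,-.08),(0,.03)):
    x,y=t[0]+c*slot[0]-s*slot[1],t[1]+s*slot[0]+c*slot[1]
    down(x-.06,y+.03,.28,0); f=env.grab_frame("wrist"); m=near(masks(f,"cam0"),f,[x,y,.045])
    if m is None: print("none",slot); continue
    n,sc=fit([(f,m)],CAM,[x,y,.005],[t[3]+np.pi/2]); print(slot,n[:2]-[x,y],"yaw err",n[3]-t[3]-np.pi/2,round(sc,3)); tiles.append(overlay(f,CAM,n,[x,y,.045],90))
f=env.grab_frame("top"); tiles.append(cv2.resize(f["image"][160:290,150:280],(260,260)))
print("tray cams",[(np.round(d["xyz"],3).tolist(),round(d["score"],2)) for d in env.search_frame(f,"cam0")])
cv2.imwrite("pics/ov2.png",np.vstack([np.hstack(tiles[:2]),np.hstack((tiles[2:]+tiles)[:2])])); print(env.read_state()["clock"])
E
sed -n '/^def overlay/,/return/p' m2.py > /tmp/o; (echo "from fit import *"; cat /tmp/o)>m2o.py; python3 m3.py
```

```text
meas [4.33984766e-01 2.67939440e-01 5.00000000e-03 5.35108117e+00] 0.903
grip 0.4053921739421954 19.850946636870503 [0.43434581 0.26822665 0.05452275]
held 0.4074446736864174 w 15.391425538660854
down True [ 0.49259449 -0.35265849  0.05416717]
43.775
meas [0.4881751  0.36647946 0.005      2.571972  ] 0.931
grip 0.4062720816799727 19.91337857383769 [0.48849458 0.36660092 0.05451825]
held 0.40857501965040915 w -35.3773484943098
down True [ 0.55237691 -0.25091834  0.05418929]
56.4333
none (0.045, -0.08)
none (-0.045, -0.08)
(0, 0.03) [-0.00158874  0.0001472 ] yaw err -0.00380010753181681 0.928
tray cams [([0.481, -0.34, 0.044], 0.75)]
58.5917
```

View pics/ov2.png

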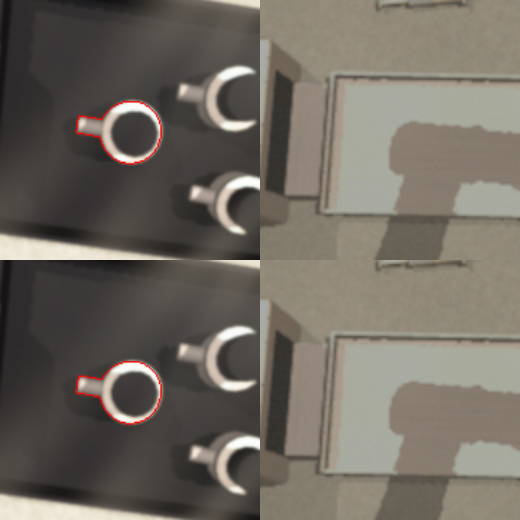

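All three heads stand in the tote with their plugs to the left, towards the tab, and the tray is empty. Next I'll look at the clip from near.

```bash
cat > m4.py <<'E'
from fit import *
import pickle
out=[];tiles=[]
for x,y in ((.51,-.05),(.51,.06)):
    down(x,y,.27,0); f=env.grab_frame("wrist"); u,v=proj(f,[.575,.006,.08])[0].astype(int); h=90
    u=np.clip(u,h,640-h); v=max(v,h); print(u-h,v-h); tiles.append(cv2.resize(f["image"][v-h:v+h,u-h:u+h],(400,400),interpolation=2)); out.append(f)
pickle.dump(out,open("clip.pkl","wb")); cv2.imwrite("pics/clipn.png",np.hstack(tiles))
E
python3 m4.py
```

```text
185 25
288 25
```

View pics/clipn.png

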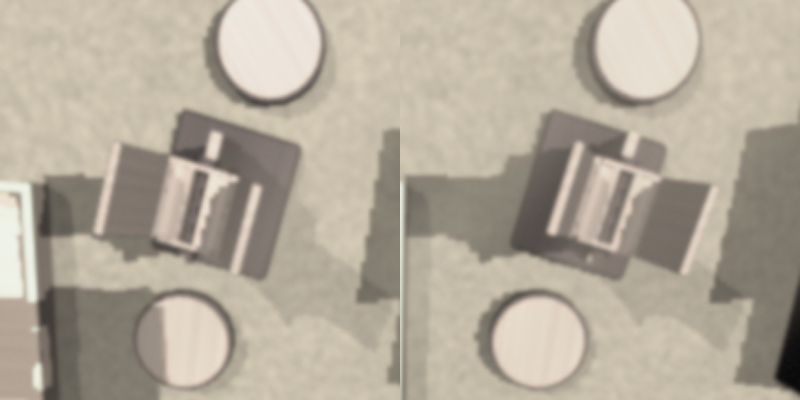

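Each tail's bright top edge is clear in both views. On the left view the edges run (117,143)–(98,236) and (257,185)–(236,273); on the right view (179,143)–(153,234) and (315,186)–(285,273). I'll triangulate them.

Run:
```python
from fit import *
import pickle
a,b=pickle.load(open("clip.pkl","rb")); k=180/400
L=[(117,143),(98,236),(257,185),(236,273)];Rr=[(179,143),(153,234),(315,186),(285,273)]
X=[]
for l,r in zip(L,Rr):
    x,e=tri([(a,185+l[0]*k,25+l[1]*k),(b,288+r[0]*k,25+r[1]*k)]); X.append(x); print(np.round(x,4),np.round(e,4))
X=np.array(X); print("mid",X.mean(0),"gap",np.linalg.norm(X[:2].mean(0)-X[2:].mean(0)))
for d in (X[0]-X[1],X[2]-X[3]): print("yaw",np.arctan2(d[1],d[0]))
n=X[:2].mean(0)-X[2:].mean(0); print("yaw from gap",np.arctan2(n[1],n[0])-np.pi/2)
# tins
for f in (a,b): print([np.round(d["xyz"],3) for d in env.search_frame(f,"tin_a")])
import json; print(json.load(open("res.json")))
```

```text
[0.5978 0.026  0.1475] [0.0001 0.0001]
[0.5638 0.0352 0.1499] [0.0005 0.0005]
[ 0.5823 -0.0266  0.1478] [0.0001 0.0001]
[ 0.549  -0.0176  0.1477] [0.0001 0.0001]
mid [0.57321313 0.00425228 0.14821825] gap 0.05487315727285172
yaw -0.26457793257115614
yaw -0.26425168206413485
yaw from gap -0.2794618773315021
[array([ 0.656, -0.021,  0.014]), array([ 0.56 , -0.272,  0.002]), array([0.494, 0.03 , 0.017])]
[array([ 0.654, -0.022,  0.012]), array([0.498, 0.034, 0.019])]
{'tote': [0.5487502671658088, -0.2803518522988119, 0.0, -0.1398743133250838], 'stand': [0.5757284155803302, 0.005907301672133949, 0.0, -0.26712706615389875], 'cams': [[0.43338436028593535, 0.1688786032897952, 0.005, 1.2827895958837505], [0.43435646659826904, 0.2691430174500825, 0.005, 5.303894691587319], [0.48752867623014196, 0.36696632365595294, 0.005, 2.59588446199756]]}
```

```bash
cat > clip1.py <<'E'
from h import *
x,y,w=.5737,.0047,-15.3
def st(t): s=env.read_state(); print(t,round(s["opening"],3),round(s["finger_force"],1),np.round(s["force"],1),np.round(s["position"],4),s["clock"])
env.gripper_to(1.0,30); down(x,y,.23,w); st("pre")
print(env.move_straight([x,y,.122],rate=.08,force_limit=10)); st("at")
env.gripper_to(0,30); st("sq")
env.move_straight([x,y,.145],rate=.05); st("lift1")
env.move_straight([x,y,.24],rate=.1); st("lift")
f=env.grab_frame("side"); u,v=proj(f,[x,y,.2])[0].astype(int); g=env.grab_frame("wrist")
cv2.imwrite("pics/held.png",np.hstack([cv2.resize(f["image"][v-60:v+60,u-60:u+60],(360,360)),cv2.resize(g["image"][100:380,180:460],(360,360))]))
E
python3 clip1.py
```

```text
pre 0.999 0.0 [-0.1  0.3  0.1] [0.5739 0.0038 0.2288] 61.3667
False
at 1.002 0.0 [-0.2  0.3 -0.2] [0.5741 0.0048 0.1226] 62.8667
sq 0.386 30.0 [-2.  -0.2  9.9] [0.5752 0.0048 0.1249] 63.7917
lift1 0.385 30.0 [ 1.1  0.  -1. ] [0.5735 0.0047 0.1448] 64.4
lift 0.384 30.0 [-0.3  0.4 -1.6] [0.5732 0.0046 0.2391] 65.5
```

View pics/held.png

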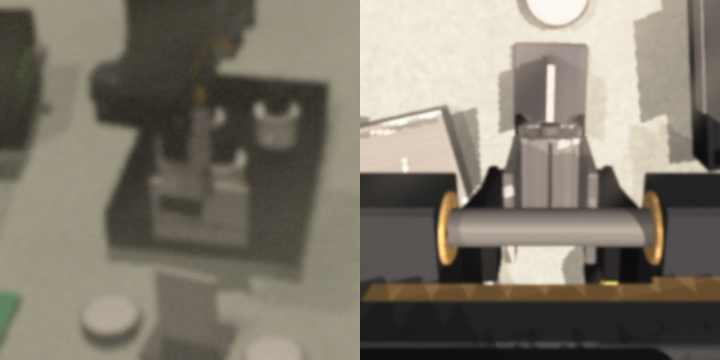

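The clip is held fully squeezed (opening 33.5 mm), and the stand plate is bare. Next is the tab.

```bash
cat > clip2.py <<'E'
from h import *
import json
from clip1h import st
t=json.load(open("res.json"))["tote"]; w=np.degrees(t[3]); x=t[0]-.1475*np.sin(t[3]); y=t[1]+.1475*np.cos(t[3]); print(x,y,w)
down(x,y,.24,w); st("above")
env.move_straight([x,y,.15],rate=.1,force_limit=8); st("mid")
print(env.move_straight([x,y,.119],rate=.03,force_limit=6)); st("down")
env.gripper_to(1.0); st("open")
p=env.read_state()["position"]
env.move_straight([p[0],p[1],.24],rate=.08); st("up")
tiles=[]
down(x-.07,y+.05,.30,0)
for i,n in enumerate(("wrist","side")):
    f=env.grab_frame(n); h=(80,60)[i]; u,v=proj(f,[x,y,.09])[0].astype(int); v=max(v,h); tiles.append(cv2.resize(f["image"][v-h:v+h,u-h:u+h],(380,380)))
cv2.imwrite("pics/done.png",np.hstack(tiles)); st("end")
E
(echo "from h import *"; grep "^def st" clip1.py)>clip1h.py; python3 clip2.py
```

```text
0.5693145190122969 -0.13429240705135723 -8.014207815817795
above 0.386 30.0 [-0.3  1.3 -1.1] [ 0.5691 -0.1349  0.2395] 66.2167
mid 0.385 30.0 [-0.4  0.1 -0.1] [ 0.5699 -0.1342  0.1508] 67.2667
True
down 0.385 30.0 [-0.8 -0.6  4.5] [ 0.5691 -0.1345  0.1251] 68.0583
open 0.999 0.0 [-0.6  0.1 -0.2] [ 0.5682 -0.1343  0.1241] 69.1667
up 1.002 0.0 [ 0.2 -0.1  0.2] [ 0.5679 -0.1342  0.2393] 70.7667
end 0.998 0.0 [-0.  -0.4 -0.5] [ 0.4993 -0.0844  0.299 ] 71.3667
```

View pics/done.png

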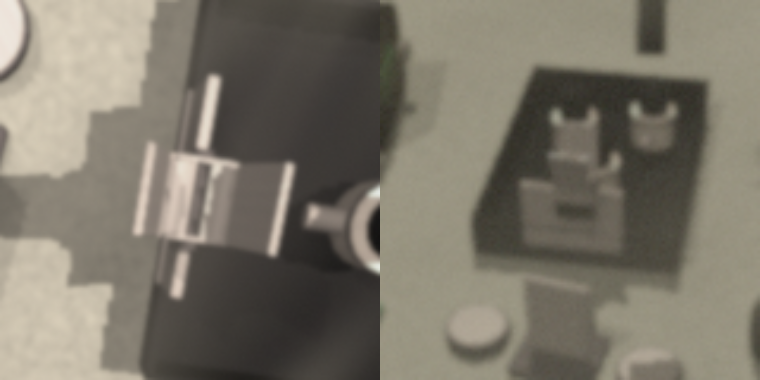

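The clip sits on the tab with the tab between its jaws. I'll check its height and upright, and the heads once more.

```bash
cat > m5.py <<'E'
from fit import *
import pickle,json
r=json.load(open("res.json")); t=r["tote"]; c,s=np.cos(t[3]),np.sin(t[3])
out=[];tiles=[]
for x,y in ((.50,-.19),(.50,-.08)):
    down(x,y,.28,0); f=env.grab_frame("wrist"); u,v=proj(f,[.5693,-.134,.1])[0].astype(int); h=90
    u=np.clip(u,h,640-h); v=max(v,h); print(u-h,v-h); tiles.append(cv2.resize(f["image"][v-h:v+h,u-h:u+h],(400,400),interpolation=2)); out.append(f)
pickle.dump(out,open("clip2.pkl","wb")); cv2.imwrite("pics/clipt.png",np.hstack(tiles))
down(.45,-.25,.38,0); f=env.grab_frame("wrist"); ms=masks(f,"cam0"); print(len(ms))
for a,b in ((.045,-.08),(-.045,-.08),(0,.03)):
    x,y=t[0]+c*a-s*b,t[1]+s*a+c*b; m=near(ms,f,[x,y,.045])
    if m is None: print("none",a,b); continue
    n,sc=fit([(f,m)],CAM,[x,y,.005],[t[3]+np.pi/2]); print(n[:2]-[x,y],n[3]-t[3]-np.pi/2,round(sc,3))
E
python3 m5.py
```

```text
182 20
292 22
3
none 0.045 -0.08
[-0.00340186  0.00378599] -0.07721464749547047 0.885
[-0.00268116 -0.00039386] -0.005150168018454915 0.938
```

View pics/clipt.png

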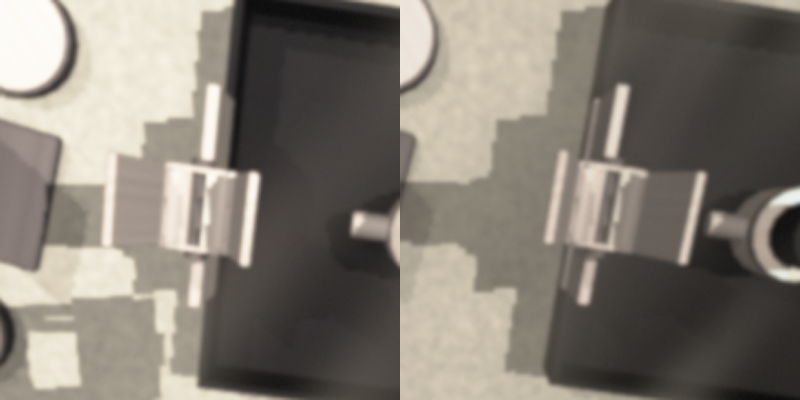

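In the left view the tail edges are (111,155)–(107,245) and (255,173)–(245,265); in the right view (163,151)–(149,243) and (301,173)–(284,264). The head at slot (.045,−.08) wasn't matched by the network, so I'll look at it.

Run:
```python
from fit import *
import pickle
a,b=pickle.load(open("clip2.pkl","rb")); k=180/400
L=[(111,155),(107,245),(255,173),(245,265)];Rr=[(163,151),(149,243),(301,173),(284,264)]
X=np.array([tri([(a,182+l[0]*k,20+l[1]*k),(b,292+r[0]*k,22+r[1]*k)])[0] for l,r in zip(L,Rr)]); print(np.round(X,4),"mid",X.mean(0))
down(.50,-.33,.34,0); f=env.grab_frame("wrist"); cv2.imwrite("pics/tote_end.png",f["image"])
for m in masks(f,"cam0"):
    u,v=np.array(np.nonzero(m))[::-1].mean(1); p=on_plane(f,u,v,.045)
    if p[0]>.4: n,s=fit([(f,m)],CAM,[p[0],p[1],.005],[1.43]); print(np.round(n,3),n[3]-1.431,round(s,3))
```

```text
[[ 0.5875 -0.1096  0.1528]
 [ 0.5533 -0.1053  0.1528]
 [ 0.5803 -0.1642  0.1504]
 [ 0.5454 -0.1595  0.1533]] mid [ 0.56664691 -0.13464464  0.15233793]
[ 0.578 -0.335  0.005  1.45 ] 0.01904297980290459 0.932
[ 0.552 -0.252  0.005  1.503] 0.07211687053767046 0.901
[ 0.49  -0.351  0.005  1.365] -0.06601633351547864 0.917
```

View pics/tote_end.png

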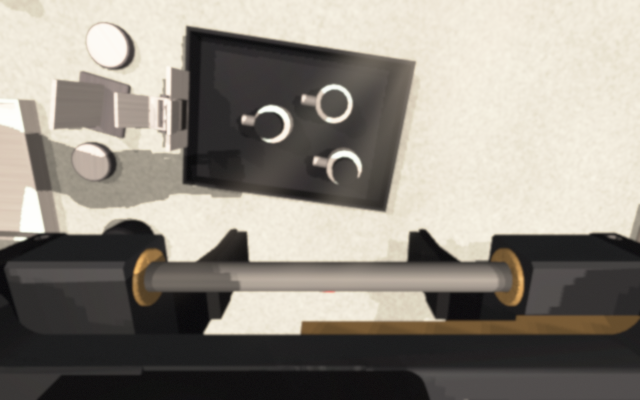

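The head at the first slot was knocked about 3 cm. It is still upright on the floor at (332,103), its plug is within 0.02 rad, and it is inside the limits. The clip stands level, about 4 mm higher than it sat on the stand. Everything is in order, so I'm handing in.

```bash
python3 -c "
from workcell import env
env.dwell(.5); print(env.close_job(), env.read_state()['clock'])"
```

```text
the job is handed in; nothing more can be done
the job is handed in; nothing more can be done
```

I handed the job in with all three camera heads upright in the tote, plugs towards the tab, and the clip upright and well down on the tab; one head was knocked about 3 cm during the run but still measured within limits.

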